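Pin the sample carriage to its rail

ROBOT

A 6-joint arm with a two-finger parallel gripper is mounted at the origin on a cart in front of the work surface, level with it; the furniture and walls round the work are solid. World frame = base frame: x ahead of the robot, y to its left, z up, the work surface at z = 0. Lengths are in m, angles in rad, forces in N, time in s.
With the tool pointing down it reaches from about 0.35 to 0.775 m from the base axis. Payload 7.3 kg.
Tool frame: the origin (TCP) lies at the centre of the arm's flange, where the gripper is bolted on; the fingertips stand 178 mm ahead of it and the grasp point (between the pads) lies 159 mm ahead of it (tip_extent is the distance from the TCP to the fingertips, in m); z points along the fingers, y is the line along which they close (so a half turn about z gives the same grasp; the last joint's range is limited). The gripper opens to 92 mm and grips with 3 to 60 N. Pads are 19 mm wide; open, the fingers measure 130 mm over their backs; the gripper's body (75 mm by 190 mm) begins 47 mm behind the grasp point.
Start: joints at [-1.303, 0.342, 1.524, -0, 1.275, -0.146], TCP at [0.211, -0.481, 0.405] pointing down, gripper open.
Joint ranges: [-2.53, 2.53], [-0.77, 2.02], [0.04, 2.7], [-1, 4.14], [0.28, 2.66], [-3.11, 3.11]. Speed limits (rad/s): [2.57, 2.57, 3.14, 3.14, 3.14, 3.14].

INTERFACE

Orientations are given as [roll, pitch, yaw] about the fixed x, y, z axes, in that order (R = Rz(yaw) Ry(pitch) Rx(roll)).
In Python, from cell import * gives the robot as it stands.
- The arm moves only by the tool arm_command, never from a script. Its arguments are lists of equal length, an entry for each row: "xyz": the shift along the world's x, y, z in mm, a list of three; "spin": the turn about the world's z in degrees. In form: {"xyz": [[tx, ty, tz], ...], "spin": [spin, ...]}. A call has 1 to 20 rows; each row shifts and turns the commanded pose from where the row before left it; what a row does not reach is not made up. A row lasts 1/10 s, in which the tool goes at most 50 mm and 8.59 degrees, less where a joint would pass 70% of its speed; a pose out of reach is approached as far as the arm can. A call with a gripper value outside its range is refused whole. "jaw" is the opening, from -1 (shut) to 1 (fully open), set as the call begins (left out, the last holds). The fingers move at their own pace and stop on an object; "squeeze" is the grip in N (left out, the last holds). Time passes only in rows, so rows that do not move let the fingers close. It gives the time, the measured TCP pose, the force, the opening and the grip force at its end, in the units of the state.
- observe(): the state, without advancing time (a new reading comes with each control period).
- read_camera(name): name is "side" or "top"; returns a dict with "img" (384x512x3 uint8, red, green, blue), "depth" (384x512 float32, m along the optical axis (not along the pixel's ray), 0 where there is no reading), "fx", "fy", "cx", "cy" (pixels), "dist_coeffs" ([k1, k2, p1, p2, k3] as OpenCV has them; the pictures are not rectified), "world_from_camera" (4x4, takes a point from camera to world coordinates). Camera axes: x right, y up, looking along -z (the intrinsics and any distortion apply to the point x, -y, -z); pixel columns grow to the right and rows downward; lengths in m; the calibration is good to about 2 mm. A picture is of the moment at which its call begins.
- hand_in(): hands the job in; it is judged then, once.
The state is a dict: "time": time; "qpos": joint angles; "qvel": joint speeds; "joint_efforts": joint torques, N m; "tool_pos": TCP position; "tool_rot": TCP orientation; "contact_force": force on the tool from outside, world axes, zero at the start; "torque": the same for the moment, N m; "opening": finger opening in m; "grip_force": force on a finger pad.
Only numpy, scipy, OpenCV 4.12 (cv2) and the standard library are available. Lean on these libraries where they do the work, as an engineer would, in place of code of your own. Each camera call takes 0.05 s, during which the arm holds its last target. There are 200 camera calls.

TASK

Take the red-headed index pin from its blue stand, put it down through the hole in the sample carriage and, gently feeling with it, slide the carriage along until the pin drops into the hidden index hole underneath; then push it fully home, until its collar lies flush on the carriage, and let go. Never force the pin, and leave the bottle, vial and beaker nearby alone.

Things in the scene. Friction and masses are not known exactly. Their poses are not given: they have to be found in the camera images.
- stage: Fixed sample stage, 110 (own x) x 200 (own y, along the rail) mm, grey base, black end stops; origin under its centre, z up. A flat aluminium carriage (106 x 84 x 16 mm, top 58 mm above the origin) slides on it along own y. Hidden under it is a steel index plate with one hole for the pin. Contact force between pin and stage, side wedging included, must stay under 60 N: push with 20 N at most.
- carriage (a joint): carriage position along the rail, m: 0 at the -y end, 0.060 at the +y end; starts between 0 and 0.010. At value q the carriage hole is at own x = -0.018, y = q - 0.030 of the stage. Slides with about 2 N of friction and stays put; the pin in its hole drags it along.
- carriage_hole (a point): centre of the mouth of the round through hole (11.5 mm wide, chamfered, brass ring round it) in the carriage's top; axes as the stage's. A black cell block with a clear cuvette, up to 46 mm above the carriage top, stands 52 mm off in own +x. Once in the index hole the pin meets a stiff brake plug: about 7 N over its last 12 mm, no spring-back; a push of 8 to 15 N does it.
- pin: loose steel index pin, 60 g, standing upright: shaft 10 mm across, its nose tapering to 6 mm over the last 6 mm; collar 28 mm across from 40 to 44 mm above the origin; red round grip head 22 mm across from 44 to 74 mm. Origin at the tip of the nose on the axis, own z up along the pin.
- pin_stand: fixed blue block 50 x 50 x 30 mm with a 64 mm square foot; origin at the centre of the underside. The pin stands in its 12 mm wide, 24 mm deep hole, tip 6 mm above the origin.
- green_bottle: loose small white bottle with green cap, 38 x 38 x 75 mm, a bystander; origin under its centre
- white_vial: loose small vial with white cap, 27 x 27 x 52 mm, a bystander; origin under its centre
- beaker: loose small glass beaker, 51 x 51 x 68 mm, a bystander; origin under its centre
- plate_top (a point): point on the hidden index plate's flat top, stage own (-18, 0, 40) mm, 18 mm below the carriage top. The plate's one hole, 11.5 mm wide, chamfered, lies on the line through here along own y. Its place differs every run and can't be seen or read: it is under the carriage hole at some value of joint carriage from 0.018 to 0.056. The plate does not yield.
Mind the look-alikes: they are no part of the job. What is shaped like the pin but purple is not meant.

How it is judged:
By the outcome, as a careful person would: the job done as asked, in the order asked, and still so for the second after the job is handed in, with the robot touching nothing.
It also fails if it takes over 72 s, if anything falls off the work surface, if the arm or the gripper's body presses on something with over 40 N, if the wrist force passes 120 N, or if a joint passes its speed limit or range.

## Working session

There is one attempt and no reset: what is moved stays moved. The work goes in short steps, Python scripts to look and compute and a tool call to move; the robot and the scene stay as the last step left them, time stands still between calls to the robot, and variables do not carry over. Pictures are saved under pics/ and viewed, at most 10 in all, crops included, and the job is handed in when it is done.

Besides the shell and the picture viewer there is one more tool, called after "Call:" as name(argument=value, ...) on one line, values as JSON. arm_command: Moves the arm, as the interface text tells. Its arguments: {"type":"object","properties":{"xyz":{"type":"array","items":{"type":"array","items":{"type":"number"}}},"spin":{"type":"array","items":{"type":"number"}},"jaw":{"type":"number"},"squeeze":{"type":"number"}},"required":["xyz","spin"]}

```bash
mkdir -p pics; cat > h.py <<'E'
from cell import *
import numpy as np, cv2
def shot(n):
    c=read_camera(n); np.savez('/tmp/'+n+'.npz',**c); return c
def load(n): return dict(np.load('/tmp/'+n+'.npz'))
def ray(c,u,v):
    K=np.array([[c['fx'],0,c['cx']],[0,c['fy'],c['cy']],[0,0,1.]])
    p=cv2.undistortPoints(np.array([[[u,v]]],float),K,np.array(c['dist_coeffs'],float))[0,0]
    d=np.array([p[0],-p[1],-1.]); W=c['world_from_camera']; return W[:3,3],W[:3,:3]@d
def atz(c,u,v,z):
    o,d=ray(c,u,v); return o+d*(z-o[2])/d[2]
def atd(c,u,v):
    o,d=ray(c,u,v); return o+d*c['depth'][int(round(v)),int(round(u))]
E
python3 - <<'E'
from h import *
for n in('side','top'):
    c=shot(n); cv2.imwrite(f'pics/{n}0.png',cv2.resize(c['img'][...,::-1],(800,600),interpolation=cv2.INTER_CUBIC)); print(n,c['world_from_camera'],c['fx'],c['dist_coeffs'])
print(observe())
E
```

```text
side [[-0.99980733  0.00919072 -0.01734466  0.57569283]
 [-0.0189327  -0.68481025  0.72847544  0.22087488]
 [-0.00518259  0.72866347  0.68485231  0.65459905]
 [ 0.          0.          0.          1.        ]] 403.27189304810696 [-0.13348676  0.          0.          0.          0.        ]
top [[-0.02826036  0.98441128 -0.17359659  0.40191005]
 [-0.99953801 -0.0297726  -0.0061129  -0.41152503]
 [-0.01118603  0.17334363  0.98479788  1.15354371]
 [ 0.          0.          0.          1.        ]] 478.83530046006774 [-0.03553087  0.          0.          0.          0.        ]
{'time': 0.1, 'qpos': array([-1.30298147e+00,  3.42680422e-01,  1.52489523e+00, -1.90300058e-05,
        1.27538948e+00, -1.46025268e-01]), 'qvel': array([-3.02900510e-04, -1.56817166e-03, -1.94432756e-03, -8.27563241e-04,
       -4.76419999e-05,  1.73251670e-03]), 'joint_efforts': array([ 1.81714935e-03, -4.32004309e+01, -2.44695139e+01,  7.18577486e-02,
        5.26123925e-02, -4.90028515e-05]), 'tool_pos': array([ 0.21109474, -0.48057495,  0.40410924]), 'tool_rot': array([-3.14023213e+00, -1.81700496e-04,  4.13845556e-01]), 'contact_force': array([-0.42344355,  0.42763097,  0.22769458]), 'torque': array([-0.03165752,  0.00459401, -0.0060094 ]), 'grip_force': 0.0, 'opening': 0.09179489107586897}
```

View pics/top0.png

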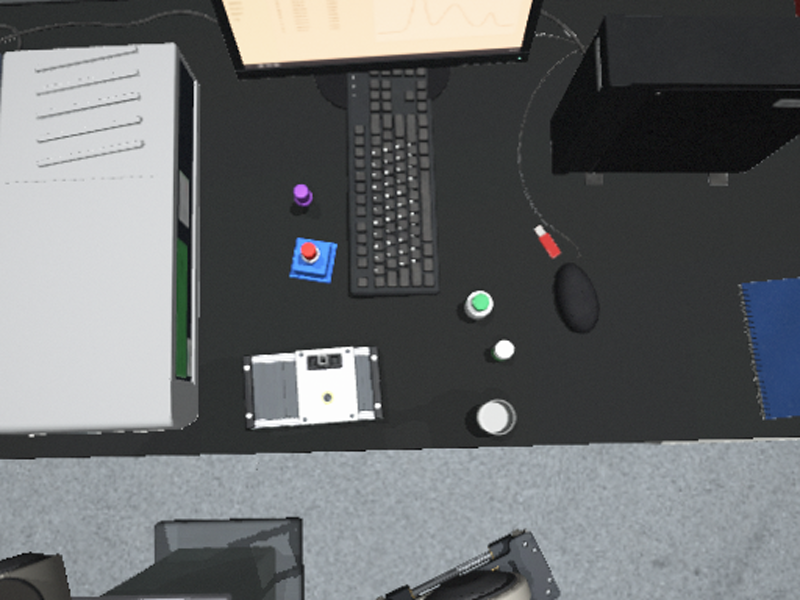

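View pics/side0.png

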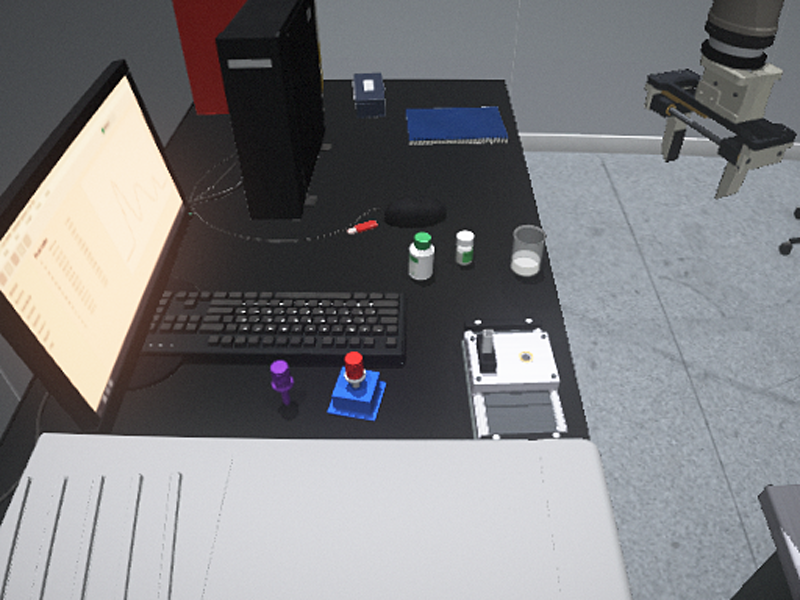

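Top view (800x600): red-headed pin in the blue stand (310,250); look-alikes are the purple pin (302,195) and the red USB stick (547,242). I choose the red head in the blue stand. The stage is at (313,388), with its brass hole at (327,397). The side view agrees: red pin (354,365), purple (280,375), hole (526,356). Next I take a close crop and measure.

```bash
python3 - <<'E'
from h import *
c=load('top'); s=load('side')
a=cv2.resize(c['img'][135:285,145:255,::-1],None,fx=4,fy=4,interpolation=cv2.INTER_CUBIC)
b=cv2.resize(s['img'][210:285,200:380,::-1],None,fx=4,fy=4,interpolation=cv2.INTER_CUBIC)
cv2.imwrite('pics/topcrop.png',a); cv2.imwrite('pics/sidecrop.png',b)
f=.64
for nm,U,V in [('red',310,250),('purple',302,195),('carr',340,370),('carr2',335,410),('cuv',322,360),('instr',100,300),('instr edge',185,200),('bottle',480,300),('kbd',400,200),('beakerrim',512,417)]:
    print(nm,atd(c,U*f,V*f).round(4))
E
```

```text
red [ 0.6497 -0.297   0.0805]
purple [ 0.7364 -0.285   0.0734]
carr [ 0.4739 -0.3365  0.0597]
carr2 [ 0.4166 -0.3279  0.055 ]
cuv [ 0.4892 -0.3105  0.0599]
instr [ 0.5694 -0.0223  0.1685]
instr edge [ 0.7289 -0.1134  0.0913]
bottle [ 0.5686 -0.5436  0.0751]
kbd [ 0.7377 -0.4327  0.0269]
beakerrim [ 0.3992 -0.5814  0.0704]
```

View pics/topcrop.png

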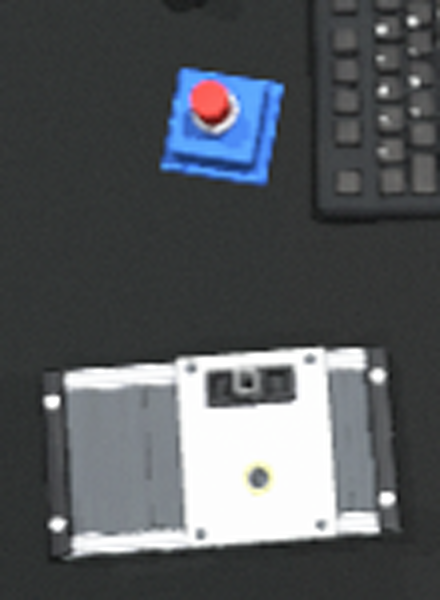

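View pics/sidecrop.png

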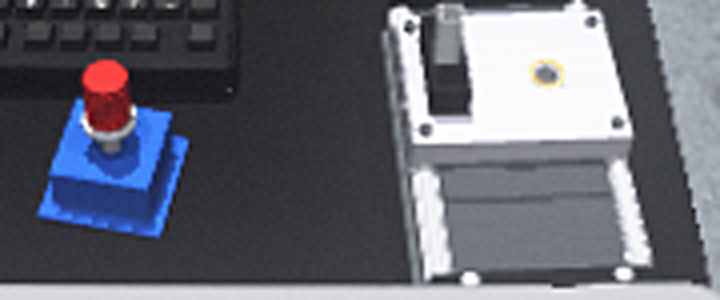

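The crops show the red pin in the blue stand (top crop 210,102; side crop 106,75). The hole has its brass ring at (259,478) and (547,74). The carriage screws are at (191,369), (309,359), (200,534) and (321,524).

```bash
python3 - <<'E'
from h import *
c=load('top'); s=load('side')
T=lambda U,V,z: atz(c,145+(U+.5)/4-.5,135+(V+.5)/4-.5,z).round(4)
S=lambda U,V,z: atz(s,200+(U+.5)/4-.5,210+(V+.5)/4-.5,z).round(4)
print('red',T(211,98,.08),S(106,74,.08))
print('hole',T(259,478,.058),S(547,74,.058))
t=[T(*p,.058) for p in[(191,369),(309,359),(321,524),(200,534)]]
q=[S(*p,.058) for p in[(410,27),(592,21),(617,123),(426,129)]]
for x in t+q: print(x)
print('stops',[T(*p,.045) for p in[(52,402),(58,524),(378,376),(387,498)]])
print('standtop',[T(*p,.03) for p in[(190,84),(270,96),(258,164),(174,152)]], 'foot',[T(*p,0.005) for p in[(182,68),(285,84),(266,185),(161,168)]])
# red cloud
for k,d in(('top',c),('side',s)):
    im=d['img'].astype(int); m=(im[...,0]>120)&(im[...,1]<70)&(im[...,2]<70)
    v,u=np.nonzero(m); P=np.array([atd(d,a,b) for a,b in zip(u,v)])
    g=(abs(P[:,0]-.65)<.04)&(abs(P[:,1]+.297)<.04); P=P[g]
    tp=P[P[:,2]>np.percentile(P[:,2],95)-.006]
    print(k,len(P),P[:,2].max(),tp.mean(0).round(4),(tp[:,:2].min(0)+tp[:,:2].max(0))/2,np.ptp(tp,axis=0))
E
```

```text
red [ 0.652  -0.2946  0.08  ] [ 0.6518 -0.293   0.08  ]
hole [ 0.4354 -0.317   0.058 ] [ 0.4357 -0.3154  0.058 ]
[ 0.4984 -0.279   0.058 ]
[ 0.5021 -0.3467  0.058 ]
[ 0.4087 -0.3516  0.058 ]
[ 0.405  -0.2832  0.058 ]
[ 0.5021 -0.3469  0.058 ]
[ 0.408  -0.3521  0.058 ]
[ 0.4052 -0.2838  0.058 ]
[ 0.4983 -0.2794  0.058 ]
stops [array([ 0.4827, -0.1966,  0.045 ]), array([ 0.4128, -0.2002,  0.045 ]), array([ 0.4923, -0.3857,  0.045 ]), array([ 0.4224, -0.389 ,  0.045 ])]
standtop [array([ 0.6727, -0.2765,  0.03  ]), array([ 0.6637, -0.3247,  0.03  ]), array([ 0.6223, -0.3169,  0.03  ]), array([ 0.6311, -0.2666,  0.03  ])] foot [array([ 0.689 , -0.2687,  0.005 ]), array([ 0.6768, -0.3321,  0.005 ]), array([ 0.614 , -0.3194,  0.005 ]), array([ 0.6265, -0.2553,  0.005 ])]
top 10 0.08267018036736418 [ 0.644  -0.2997  0.0792] [ 0.64438056 -0.29827119] [0.007286   0.00959455 0.00593919]
side 72 0.08141507875969323 [ 0.6515 -0.2915  0.0785] [ 0.65215537 -0.29122044] [0.01954663 0.02320626 0.00701995]
```

Call:
arm_command(xyz=[[30,12,-2],[30,12,-2],[30,12,-2],[30,12,-2],[30,12,-2],[30,12,-2],[30,12,-2],[30,12,-2],[30,12,-2],[30,12,-2],[30,12,-2],[30,12,-2],[30,12,-2],[30,12,-2],[0,0,0],[0,0,0]], spin=[-2,-2,-2,-2,-2,-2,-2,-2,-2,-2,0,0,0,0,0,0], jaw=0)

```text
time: 1.7
tool_pos: [0.6314, -0.3122, 0.3755]
tool_rot: [-3.141, 0.002, 0.066]
contact_force: [0.1, -1.2, -1.6]
opening: 0.0462
grip_force: 0.0
```

```bash
python3 - <<'E'
from h import *
c=load('top')
for U,V,z in[(195,330,.17),(195,410,.17),(197,100,.1),(176,45,.17),(170,430,.17)]: print(atz(c,U*.64,V*.64,z).round(3), atd(c,U*.64,V*.64).round(3), atd(c,(U-12)*.64,V*.64).round(3))
E
```

```text
[ 0.525 -0.152  0.17 ] [ 0.541 -0.118  0.039] [ 0.535 -0.115  0.096]
[ 0.42  -0.154  0.17 ] [ 0.422 -0.119  0.038] [ 0.422 -0.119  0.103]
[ 0.882 -0.131  0.1  ] [ 0.91  -0.114  0.039] [ 0.886 -0.111  0.093]
[ 0.936 -0.117  0.17 ] [ 1.028 -0.067 -0.   ] [ 0.938 -0.099  0.168]
[ 0.395 -0.121  0.17 ] [ 0.394 -0.072  0.002] [ 0.395 -0.086  0.107]
```

Call:
arm_command(xyz=[[10,9,-20],[10.6,9.2,-20],[0,0,-20],[0,0,-20],[0,0,-20],[0,0,-15],[0,0,0],[0,0,0],[0,0,0]], spin=[-0.9,0,0,0,0,0,0,0,0])

```text
time: 2.6
tool_pos: [0.6519, -0.2949, 0.2633]
tool_rot: [3.14, -0.002, 0.049]
contact_force: [0.6, 0.9, 0.6]
opening: 0.0459
grip_force: 0.0
```

```bash
python3 - <<'E'
from h import *
c=shot('side');t=shot('top')
cv2.imwrite('pics/g1.png',np.hstack([cv2.resize(c['img'][150:290,180:280,::-1],(400,560),interpolation=cv2.INTER_CUBIC),cv2.resize(t['img'][100:240,150:250,::-1],(400,560),interpolation=cv2.INTER_CUBIC)]))
E
```

```text
(no output)
```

View pics/g1.png

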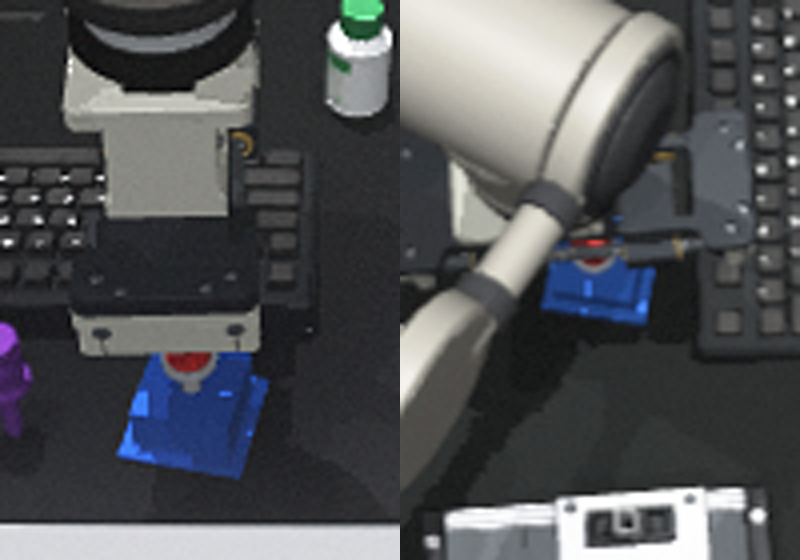

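The side crop shows the jaw over the red head (190,360) and the collar at (190,375). I'll check the projection of the fingertip before descending.

```bash
python3 - <<'E'
from h import *
c=load('side')
W=np.linalg.inv(c['world_from_camera'])
K=np.array([[c['fx'],0,c['cx']],[0,c['fy'],c['cy']],[0,0,1.]])
for nm,p in [('tip+y',(.652,-.272,.085)),('tip back',(.652,-.253,.085)),('tipW-',(.6425,-.272,.085)),('tipW+',(.6615,-.272,.085)),('body+y',(.652,-.2,.151)),('head',(.652,-.294,.08)),('collar',(.652,-.294,.05))]:
    q=W[:3,:3]@np.array(p)+W[:3,3]; q=np.array([q[0],-q[1],-q[2]])
    uv=cv2.projectPoints(q[None],np.zeros(3),np.zeros(3),K,np.array(c['dist_coeffs'],float))[0].ravel()
    print(nm,((uv-[180,150])*4).round(0))
for U,V in[(165,335),(165,270),(90,340),(250,340),(190,362),(190,410)]: print(U,V,atd(c,180+U/4,150+V/4).round(3))
E
```

```text
tip+y [180. 339.]
tip back [177. 370.]
tipW- [200. 339.]
tipW+ [160. 339.]
body+y [155. 366.]
head [184. 311.]
collar [188. 352.]
165 335 [ 0.648 -0.207  0.162]
165 270 [ 0.646 -0.213  0.194]
90 340 [ 0.679 -0.207  0.159]
250 340 [ 0.614 -0.208  0.158]
190 362 [ 0.65  -0.281  0.057]
190 410 [ 0.651 -0.274  0.029]
```

Call:
arm_command(xyz=[[0,0.5,-10],[0,0,-10],[0,0,-6],[0,0,-4],[0,0,0],[0,0,0]], spin=[0,0,0,0,0,0])

```text
time: 3.3
tool_pos: [0.6518, -0.294, 0.2317]
tool_rot: [3.141, -0.0, 0.049]
contact_force: [0.7, 0.7, 0.2]
opening: 0.0458
grip_force: 0.0
```

Call:
arm_command(xyz=[[0,0,0],[0,0,0],[0,0,0],[0,0,0],[0,0,0],[0,0,0],[0,0,0],[0,0,0]], spin=[0,0,0,0,0,0,0,0], jaw=-1, squeeze=30)

```text
time: 4.1
tool_pos: [0.6518, -0.294, 0.232]
tool_rot: [3.141, -0.0, 0.049]
contact_force: [-0.1, 0.1, 1.7]
opening: 0.0211
grip_force: 30.0
```

Call:
arm_command(xyz=[[0,0,10],[0,0,20],[0,0,30],[0,0,30],[0,0,30],[0,0,20],[0,0,0],[0,0,0]], spin=[0,0,0,0,0,0,0,0])

```text
time: 4.9
tool_pos: [0.6515, -0.2939, 0.3714]
tool_rot: [-3.141, 0.0, 0.049]
contact_force: [-0.9, 0.2, -0.2]
opening: 0.0215
grip_force: 30.0
```

Call:
arm_command(xyz=[[-10,-1,0],[-20,-2,0],[-25,-3,0],[-25,-3,0],[-25,-3,0],[-25,-3,0],[-25,-3,0],[-25,-2,0],[-20,-1,0],[-11,-1,0],[-5,0,0],[0,0,0],[0,0,0],[0,0,0]], spin=[0,0,0,0,0,0,0,0,0,0,0,0,0,0])

```text
time: 6.3
tool_pos: [0.4364, -0.3159, 0.3715]
tool_rot: [-3.142, -0.0, 0.05]
contact_force: [0.6, -1.0, -0.9]
opening: 0.0211
grip_force: 30.0
```

```bash
python3 - <<'E'
from h import *
c=shot('side');t=shot('top')
cv2.imwrite('pics/g2.png',np.hstack([cv2.resize(c['img'][150:290,270:370,::-1],(400,560),interpolation=cv2.INTER_CUBIC),cv2.resize(t['img'][180:320,145:245,::-1],(400,560),interpolation=cv2.INTER_CUBIC)]))
print(observe())
E
```

```text
{'time': 6.4, 'qpos': array([-7.69068443e-01,  3.95171060e-01,  1.53919190e+00, -9.58250574e-06,
        1.20727398e+00,  7.52083894e-01]), 'qvel': array([-0.00197611, -0.00468621,  0.00258426,  0.00064033,  0.00056793,
       -0.0021748 ]), 'joint_efforts': array([-3.45998013e-02, -4.55148983e+01, -2.39687848e+01,  7.95906829e-02,
       -3.06945294e-02,  2.48013530e-03]), 'tool_pos': array([ 0.43620724, -0.31586644,  0.37155648]), 'tool_rot': array([-3.14156643e+00,  3.67937098e-05,  4.96473981e-02]), 'contact_force': array([-0.34869782, -0.88290512,  0.10322823]), 'torque': array([ 0.05179591,  0.00805058, -0.02023884]), 'grip_force': 29.96018886566162, 'opening': 0.02118290014705663}
```

View pics/g2.png

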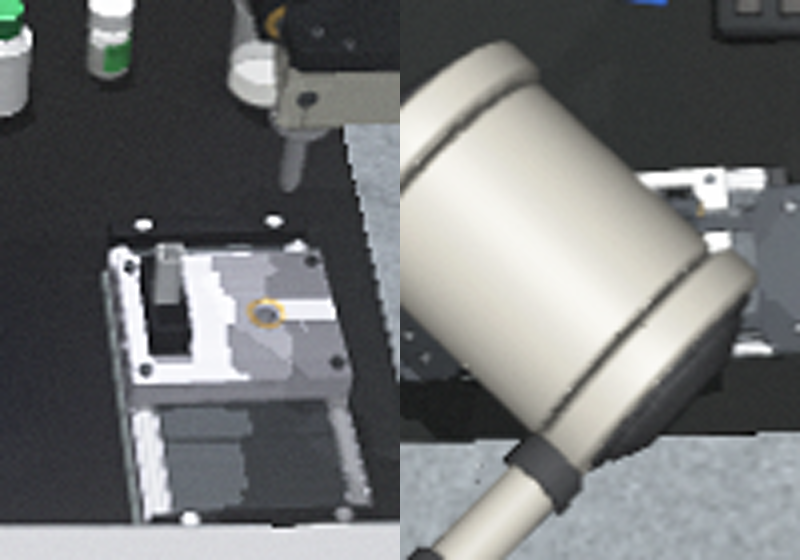

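Side crop: the pin hangs with its tip at (290,187), and the ring centre is at (267,313). I'll descend close and measure the relative offset.

Call:
arm_command(xyz=[[0,0,-15],[0,0,-20],[0,0,-20],[0,0,-15],[0,0,-8],[0,0,0],[0,0,0],[0,0,0]], spin=[0,0,0,0,0,0,0,0])

```text
time: 7.2
tool_pos: [0.436, -0.3162, 0.2947]
tool_rot: [3.14, -0.001, 0.049]
contact_force: [0.2, -0.2, -1.8]
opening: 0.0212
grip_force: 30.0
```

```bash
python3 - <<'E'
from h import *
for i in range(1): c=shot('side')
cv2.imwrite('pics/g3.png',cv2.resize(c['img'][195:255,310:370,::-1],(600,600),interpolation=cv2.INTER_CUBIC))
print(observe()['tool_pos'])
W=np.linalg.inv(c['world_from_camera'])
K=np.array([[c['fx'],0,c['cx']],[0,c['fy'],c['cy']],[0,0,1.]])
tp=observe()['tool_pos']
for z in(.226,.220,.2,.186):
    q=W[:3,:3]@(tp-[0,0,z])+W[:3,3]; q=np.array([q[0],-q[1],-q[2]])
    uv=cv2.projectPoints(q[None],np.zeros(3),np.zeros(3),K,np.array(c['dist_coeffs'],float))[0].ravel()
    print(z,((uv-[310,195]+.5)*10-.5).round(0))
E
```

```text
[ 0.4359522  -0.31612527  0.29462765]
0.226 [273. 297.]
0.22 [277. 276.]
0.2 [291. 206.]
0.186 [300. 155.]
```

View pics/g3.png

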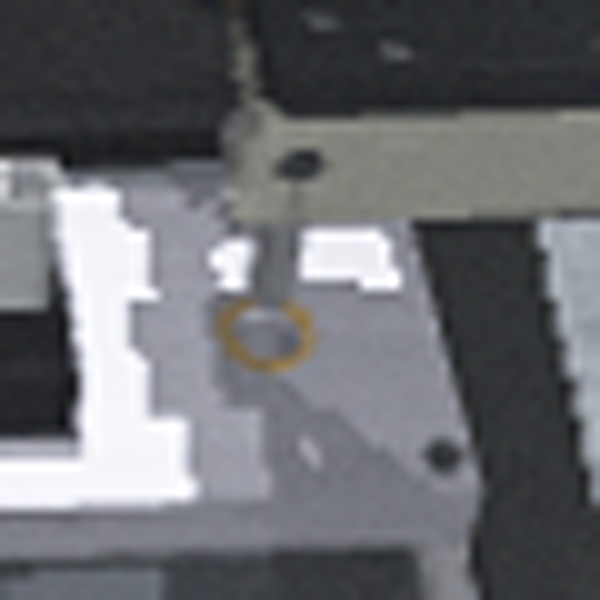

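Pin shaft (279,250) and ring centre (266,334); the pin axis carried down to z=0.058 lands at (266,334), so it is aligned. I'll descend gently.

Call:
arm_command(xyz=[[0,0,-4],[0,0,-4],[0,0,-2],[0,0,-2],[0,0,-1],[0,0,0]], spin=[0,0,0,0,0,0])

```text
time: 7.85
tool_pos: [0.4357, -0.316, 0.2805]
tool_rot: [-3.141, 0.0, 0.049]
contact_force: [-0.6, -0.6, -0.2]
opening: 0.0214
grip_force: 30.0
```

Call:
arm_command(xyz=[[0,0,-1],[0,0,-1],[0,0,-1],[0,0,-1],[0,0,-1],[0,0,0]], spin=[0,0,0,0,0,0])

```text
time: 8.45
tool_pos: [0.4357, -0.3162, 0.2757]
tool_rot: [3.141, 0.0, 0.049]
contact_force: [-0.6, -1.6, -0.5]
opening: 0.0208
grip_force: 30.0
```

Call:
arm_command(xyz=[[0,0,-1],[0,0,-1],[0,0,-1],[0,0,-1],[0,0,-1],[0,0,-1],[0,0,-1],[0,0,0]], spin=[0,0,0,0,0,0,0,0])

```text
time: 9.25
tool_pos: [0.4357, -0.316, 0.2685]
tool_rot: [-3.141, 0.0, 0.049]
contact_force: [-1.6, -1.8, -0.9]
opening: 0.0214
grip_force: 30.0
```

Call:
arm_command(xyz=[[0,0,-0.5],[0,0,-0.5],[0,0,-0.5],[0,0,-0.5],[0,0,0]], spin=[0,0,0,0,0])

```text
time: 9.75
tool_pos: [0.4357, -0.3159, 0.2667]
tool_rot: [3.142, 0.0, 0.049]
contact_force: [-1.6, -1.7, -1.1]
opening: 0.0212
grip_force: 30.0
```

Call:
arm_command(xyz=[[0,0,-0.4],[0,0,-0.4],[0,0,-0.4],[0,0,0],[0,0,0]], spin=[0,0,0,0,0])

```text
time: 10.25
tool_pos: [0.4358, -0.316, 0.2658]
tool_rot: [3.141, -0.0, 0.049]
contact_force: [-1.4, -1.6, 4.8]
opening: 0.0215
grip_force: 30.0
```

Call:
arm_command(xyz=[[-0.05,1,0],[-0.05,1,0],[-0.05,1,0],[-0.05,1,0],[-0.05,1,0],[-0.05,1,0],[-0.05,1,0],[-0.05,1,0],[0,0,0],[0,0,0]], spin=[0,0,0,0,0,0,0,0,0,0])

```text
time: 11.25
tool_pos: [0.4354, -0.308, 0.2658]
tool_rot: [3.141, -0.0, 0.049]
contact_force: [-1.2, -3.5, 5.1]
opening: 0.0212
grip_force: 30.0
```

Call:
arm_command(xyz=[[-0.05,1,0],[-0.05,1,0],[-0.05,1,0],[0,0,0]], spin=[0,0,0,0])

```text
time: 11.65
tool_pos: [0.4353, -0.305, 0.2658]
tool_rot: [3.141, -0.0, 0.049]
contact_force: [-1.6, -3.6, 5.9]
opening: 0.0213
grip_force: 30.0
```

Call:
arm_command(xyz=[[-0.05,1,0],[-0.05,1,0],[-0.05,1,0],[0,0,0]], spin=[0,0,0,0])

```text
time: 12.05
tool_pos: [0.4351, -0.302, 0.2658]
tool_rot: [3.141, -0.0, 0.049]
contact_force: [-2.0, -3.9, 5.9]
opening: 0.0213
grip_force: 30.0
```

Call:
arm_command(xyz=[[-0.05,1,0],[-0.05,1,0],[-0.05,1,0],[0,0,0]], spin=[0,0,0,0])

```text
time: 12.45
tool_pos: [0.435, -0.299, 0.2658]
tool_rot: [3.141, -0.0, 0.049]
contact_force: [-1.4, -4.4, 6.3]
opening: 0.0215
grip_force: 30.0
```

Call:
arm_command(xyz=[[-0.05,1,0],[-0.05,1,0],[-0.05,1,0],[0,0,0]], spin=[0,0,0,0])

```text
time: 12.85
tool_pos: [0.4348, -0.296, 0.2658]
tool_rot: [3.141, -0.0, 0.049]
contact_force: [-2.2, -3.1, 5.4]
opening: 0.0213
grip_force: 30.0
```

Call:
arm_command(xyz=[[-0.05,1,0],[-0.05,1,0],[-0.05,1,0],[0,0,0]], spin=[0,0,0,0])

```text
time: 13.25
tool_pos: [0.4346, -0.293, 0.2658]
tool_rot: [3.141, -0.0, 0.049]
contact_force: [-1.9, -3.7, 5.3]
opening: 0.0215
grip_force: 30.0
```

Call:
arm_command(xyz=[[-0.05,1,0],[-0.05,1,0],[-0.05,1,0],[0,0,0]], spin=[0,0,0,0])

```text
time: 13.65
tool_pos: [0.4344, -0.2898, 0.2655]
tool_rot: [-3.141, -0.0, 0.049]
contact_force: [-0.5, -3.0, 4.3]
opening: 0.0214
grip_force: 30.0
```

Call:
arm_command(xyz=[[-0.05,1,0],[-0.05,1,0],[-0.05,1,0],[0,0,0]], spin=[0,0,0,0])

```text
time: 14.05
tool_pos: [0.4341, -0.2864, 0.265]
tool_rot: [-3.14, 0.001, 0.049]
contact_force: [-0.3, -1.1, -1.2]
opening: 0.021
grip_force: 30.0
```

The vertical force has vanished and z has dropped, so the nose is over the hole. I'll lower it gently.

Call:
arm_command(xyz=[[0,0,-0.4],[0,0,-0.4],[0,0,-0.4],[0,0,0]], spin=[0,0,0,0])

```text
time: 14.45
tool_pos: [0.4342, -0.2868, 0.2641]
tool_rot: [-3.141, 0.0, 0.049]
contact_force: [-0.0, -0.3, 0.2]
opening: 0.0217
grip_force: 30.0
```

Call:
arm_command(xyz=[[0,0,-0.5],[0,0,-0.5],[0,0,0]], spin=[0,0,0])

```text
time: 14.75
tool_pos: [0.4343, -0.287, 0.2633]
tool_rot: [-3.142, 0.0, 0.049]
contact_force: [-0.1, 0.8, -1.0]
opening: 0.0213
grip_force: 30.0
```

Call:
arm_command(xyz=[[0,0,-0.5],[0,0,-0.5],[0,0,0]], spin=[0,0,0])

```text
time: 15.05
tool_pos: [0.4343, -0.287, 0.2623]
tool_rot: [-3.142, 0.0, 0.049]
contact_force: [-0.1, 0.1, -0.5]
opening: 0.0214
grip_force: 30.0
```

Call:
arm_command(xyz=[[0,0,-0.5],[0,0,-0.5],[0,0,-0.5],[0,0,0]], spin=[0,0,0,0])

```text
time: 15.45
tool_pos: [0.4342, -0.287, 0.2608]
tool_rot: [-3.142, 0.0, 0.049]
contact_force: [-1.3, 1.2, -0.7]
opening: 0.0215
grip_force: 30.0
```

Call:
arm_command(xyz=[[0,0,-0.5],[0,0,-0.5],[0,0,0]], spin=[0,0,0])

```text
time: 15.75
tool_pos: [0.4342, -0.2869, 0.2598]
tool_rot: [-3.141, 0.0, 0.049]
contact_force: [-0.2, 1.1, -1.0]
opening: 0.0213
grip_force: 30.0
```

Call:
arm_command(xyz=[[0,0,-0.5],[0,0,-0.5],[0,0,-0.5],[0,0,-0.5],[0,0,-0.5],[0,0,-0.5],[0,0,0]], spin=[0,0,0,0,0,0,0])

```text
time: 16.45
tool_pos: [0.4342, -0.2869, 0.2567]
tool_rot: [-3.141, 0.0, 0.049]
contact_force: [-0.6, 1.9, -0.7]
opening: 0.0216
grip_force: 30.0
```

Call:
arm_command(xyz=[[0,0,-0.5],[0,0,-0.5],[0,0,-0.5],[0,0,0]], spin=[0,0,0,0])

```text
time: 16.85
tool_pos: [0.4343, -0.2869, 0.2558]
tool_rot: [3.141, -0.0, 0.049]
contact_force: [-1.4, 2.3, 4.5]
opening: 0.0214
grip_force: 30.0
```

Call:
arm_command(xyz=[[0,0.2,-0.5],[0,0,-0.5],[0,0,-0.5],[0,0,-0.5],[0,0,-0.5],[0,0,-0.5],[0,0,0]], spin=[0,0,0,0,0,0,0])

```text
time: 17.55
tool_pos: [0.4344, -0.2868, 0.2532]
tool_rot: [3.141, -0.001, 0.049]
contact_force: [-2.2, 3.2, 7.6]
opening: 0.0208
grip_force: 30.0
```

Call:
arm_command(xyz=[[0,0,-0.5],[0,0,-0.5],[0,0,-0.5],[0,0,-0.5],[0,0,-0.5],[0,0,-0.5],[0,0,0]], spin=[0,0,0,0,0,0,0])

```text
time: 18.25
tool_pos: [0.4343, -0.2868, 0.2503]
tool_rot: [3.141, -0.001, 0.049]
contact_force: [-2.8, 3.5, 7.6]
opening: 0.0215
grip_force: 30.0
```

Call:
arm_command(xyz=[[-0.1,0.2,-0.5],[0,0,-0.5],[0,0,-0.5],[0,0,-0.5],[0,0,-0.5],[0,0,-0.5],[0,0,-0.5],[0,0,-0.5],[0,0,0]], spin=[0,0,0,0,0,0,0,0,0])

```text
time: 19.15
tool_pos: [0.4342, -0.2867, 0.2463]
tool_rot: [3.141, -0.001, 0.049]
contact_force: [-3.5, 2.9, 9.0]
opening: 0.0217
grip_force: 30.0
```

Call:
arm_command(xyz=[[0,0,-0.4],[0,0,-0.4],[0,0,-0.4],[0,0,0]], spin=[0,0,0,0])

```text
time: 19.55
tool_pos: [0.4342, -0.2866, 0.2452]
tool_rot: [3.141, -0.001, 0.049]
contact_force: [-1.6, 2.7, 9.8]
opening: 0.0212
grip_force: 30.0
```

Call:
arm_command(xyz=[[0,0,-0.3],[0,0,-0.3],[0,0,-0.2],[0,0,0]], spin=[0,0,0,0])

```text
time: 19.95
tool_pos: [0.4342, -0.2866, 0.2444]
tool_rot: [3.141, -0.001, 0.049]
contact_force: [-2.9, 3.2, 10.3]
opening: 0.0214
grip_force: 30.0
```

Call:
arm_command(xyz=[[0,0,-0.2],[0,0,-0.2],[0,0,0]], spin=[0,0,0])

```text
time: 20.25
tool_pos: [0.4342, -0.2866, 0.2441]
tool_rot: [3.141, -0.001, 0.049]
contact_force: [-3.2, 3.3, 10.7]
opening: 0.0211
grip_force: 30.0
```

Call:
arm_command(xyz=[[0,0,-0.2],[0,0,0]], spin=[0,0])

```text
time: 20.45
tool_pos: [0.4342, -0.2866, 0.244]
tool_rot: [3.141, -0.001, 0.049]
contact_force: [-3.2, 3.7, 11.7]
opening: 0.021
grip_force: 30.0
```

Call:
arm_command(xyz=[[0,0,-0.2],[0,0,0]], spin=[0,0])

```text
time: 20.65
tool_pos: [0.4342, -0.2866, 0.244]
tool_rot: [3.14, -0.001, 0.049]
contact_force: [-4.2, 4.1, 12.9]
opening: 0.0211
grip_force: 30.0
```

Call:
arm_command(xyz=[[0,0,-0.1],[0,0,0]], spin=[0,0])

```text
time: 20.85
tool_pos: [0.4342, -0.2866, 0.244]
tool_rot: [3.14, -0.001, 0.049]
contact_force: [-3.7, 4.5, 13.9]
opening: 0.0214
grip_force: 30.0
```

The collar has seated: z stays at 0.2440 while the force rises to 14 N. Now I release.

Call:
arm_command(xyz=[[0,0,0],[0,0,0],[0,0,0],[0,0,0],[0,0,0],[0,0,0]], spin=[0,0,0,0,0,0], jaw=0)

```text
time: 21.45
tool_pos: [0.4342, -0.2866, 0.2423]
tool_rot: [3.142, 0.0, 0.049]
contact_force: [0.2, 1.0, 0.1]
opening: 0.0458
grip_force: 0.0
```

Call:
arm_command(xyz=[[0,0,2],[0,0,8],[0,0,20],[0,0,30],[0,0,40],[0,0,40],[0,0,20],[-10,-20,0],[-10,-40,0],[-10,-40,0],[0,-40,0],[0,-30,0],[0,0,0],[0,0,0]], spin=[0,0,0,0,0,0,0,0,0,0,0,0,0,0])

```text
time: 22.85
tool_pos: [0.4039, -0.4566, 0.4024]
tool_rot: [-3.141, 0.0, 0.048]
contact_force: [0.7, 0.7, 0.3]
opening: 0.0461
grip_force: 0.0
```

```bash
python3 - <<'E'
from h import *
c=shot('side')
cv2.imwrite('pics/g4.png',cv2.resize(c['img'][130:290,200:390,::-1],(760,600),interpolation=cv2.INTER_CUBIC))
im=c['img'].astype(int); m=(im[...,0]>100)&(im[...,1]<70)&(im[...,2]<70)
v,u=np.nonzero(m); P=np.array([atd(c,a,b) for a,b in zip(u,v)])
P=P[(abs(P[:,0]-.434)<.03)&(abs(P[:,1]+.287)<.03)]; print(len(P),P.min(0),P.max(0)); print(observe()['tool_pos'],observe()['contact_force'])
E
```

```text
102 [ 0.42493642 -0.28558144  0.06516566] [ 0.44561085 -0.2727937   0.0921175 ]
[ 0.40413164 -0.45594526  0.40262204] [ 0.24001434 -0.70757282 -0.04665934]
```

View pics/g4.png

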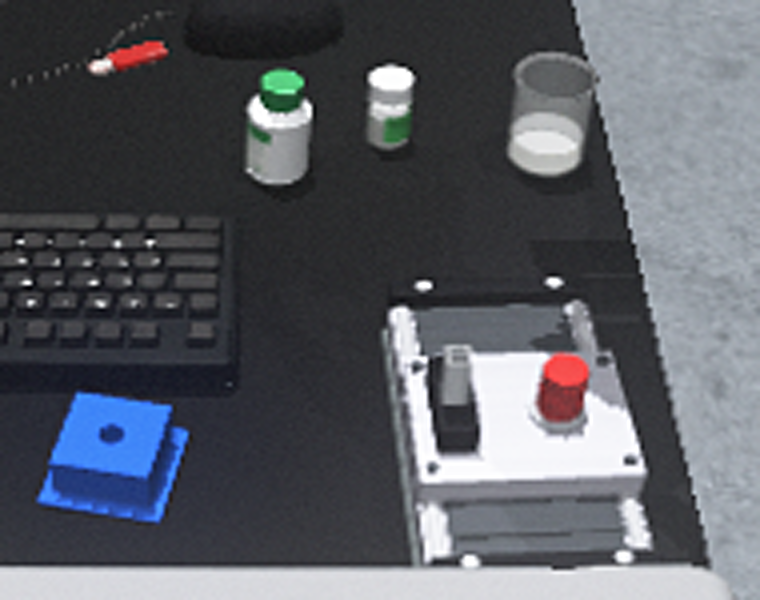

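The pin is upright with its collar on the carriage at (560,415). The head top measures z=0.092, as a flush collar requires. The stand is empty and the bystanders are undisturbed.

```bash
python3 -c "
from cell import *
print(hand_in())"
```

```text
the job is handed in; nothing more can be done
None
```

The index pin is fully home in the hidden hole, with its collar flush on the carriage. The gripper has let go and is clear, push force peaked at about 14 N, the bystanders were not touched, and the job was handed in at about 23 s.

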